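Nest the dried beakers on the carrier and latch the hold-down bar

ROBOT

A 7-joint arm with a two-finger parallel gripper is mounted at the origin on the work surface. World frame = base frame: x ahead of the robot, y to its left, z up, the work surface at z = 0. Lengths are in mm, angles in rad, forces in N, time in s.
With the tool pointing down it reaches from about 400 to 875 mm from the base axis. Payload 4.4 kg.
Tool frame: the origin (TCP) lies between the finger pads; the fingertips stand 17 mm ahead of it and the grasp point (between the pads) lies 2 mm behind it; z points along the fingers, y is the line along which they close (so a half turn about z gives the same grasp; the last joint's range is limited). The gripper opens to 85 mm and grips with 20 to 120 N. Pads are 22 mm wide; open, the fingers measure 114 mm over their backs; the gripper's body (76 mm by 85 mm) begins 54 mm behind the grasp point. The pads swing forward as they close: fully open they stand 13 mm farther back than shut.
Start: joints at [-1.197, 0.628, 0.038, 1.517, -0.027, 0.996, -0.02], TCP at [276.723, 588.168, 248.313] pointing down, gripper open.
Joint ranges: [-3.06, 3.06], [-0.37, 2.12], [-1.25, 1.32], [0.18, 2.47], [-1.1, 4.24], [0.23, 1.98], [-2.94, 2.94]. Speed limits (rad/s): [2.57, 2.57, 3.14, 3.14, 3.14, 3.14, 3.14].

INTERFACE

Orientations are given as [roll, pitch, yaw] about the fixed x, y, z axes, in that order (R = Rz(yaw) Ry(pitch) Rx(roll)).
In Python, from cell import sensors, get_image, ctrl gives the robot as it stands.
- The arm moves only by the tool send_rows, never from a script. Its argument "series" is a list of rows, each a list of 3 entries, a list of its own where there are three numbers: the finger opening in mm, from 0 to 85.4, then the shift along the world's x, y, z in units of 60 mm (1.0 is 60 mm), then the turn, a rotation vector about the world's x, y, z in units of 5 degrees (1.0 is 5 degrees). A call has 1 to 8 rows; each row shifts and turns the commanded pose from where the row before left it; what a row does not reach is not made up. A row lasts 1/8 s, in which the tool goes at most 62.5 mm and 10.7 degrees, less where a joint would pass 70% of its speed; a pose out of reach is approached as far as the arm can. A call is refused whole if a number of a shift passes 1 or a number of a turn 1, either way. A call with a gripper value outside its range is refused whole. The fingers move at their own pace and stop on an object; the grip force is fixed at half the most. Time passes only in rows, so rows that do not move let the fingers close. It gives the time, the measured TCP pose, the force, the opening and the grip force at its end, in the units of the state.
- sensors.read_state(): the state, without advancing time (a new reading comes with each control period).
- get_image(name): name is "side" or "top" or "wrist"; returns a dict with "img" (400x640x3 uint8, red, green, blue), "depth" (400x640 float32, mm along the optical axis (not along the pixel's ray), 0 where there is no reading), "vfov" (degrees; the focal length in pixels is half the picture's height over the tangent of half this angle, whatever the lens; pixels are square), "cx", "cy" (the principal point, pixels), "world_to_cam" (4x4, takes a point from world to camera coordinates). Camera axes: x right, y down, z forward; pixel columns grow to the right and rows downward; lengths in mm; the calibration is good to about 2 mm. A picture is of the moment at which its call begins.
- ctrl.finish_job(): hands the job in; it is judged then, once.
The state is a dict: "clock": time; "qpos": joint angles; "qd": joint speeds; "tau": joint torques, N m; "eef_pos": TCP position; "tool_rot": TCP orientation; "force": force on the tool from outside, world axes, zero at the start; "torque": the same for the moment, N m; "width": finger opening in mm; "gripper_force": force on a finger pad.
Only numpy, scipy, OpenCV 4.12 (cv2) and the standard library are available. Lean on these libraries where they do the work, as an engineer would, in place of code of your own. Each camera call takes 0.05 s, during which the arm holds its last target. There are 200 camera calls.

TASK

Take the two white plastic beakers off the draining rack and nest them mouth-down, one after the other, over the one already on the carrier, keeping hold of each until it is fully home and without ramming it. Then swing the carrier's hold-down bar over the stack and press its end down until the sprung catch has snapped over it. Leave the glass beaker on its peg and the bottles where they are.

Things in the scene. Friction and masses are not known exactly. Their poses are not given: they have to be found in the camera images.
- beaker_a: White plastic stacking beaker, loose, 30-65 g, 78 mm tall, on a rack peg. Closed end: straight round foot 38 mm across, 18 mm long, then a flat shoulder to 47 mm, then a 2 mm wall flaring straight to a mouth 68 mm across. Origin: centre of the closed end; +z runs from there to the mouth (down, when mouth-down). Grip it across the foot, fingertips at most 18 mm past the closed end.
- beaker_b: White plastic beaker like beaker_a, on another peg; either may be nested first. The inner floor is 22 mm from the closed end: fully home, each beaker's closed end lies 22 mm above that of the one under it, with about 1.5 mm play sideways between the walls.
- beaker_c: White plastic beaker like beaker_a, already standing loose and mouth-down on the carrier over its locating disc; its closed end (origin, +z down) is 88 mm above the bench.
- rack: Steel draining rack, fixed, 346 mm wide (y), 150 deep, 140 high. Slats slope up to +x at 30 degrees; three blue pegs 14 mm thick stand 48 mm out of them, square to them, at y = -105, 0, 105 mm. Each beaker's mouth lies flat on the slats over a peg: closed end leaning 30 degrees to -x, at x = -39, z = 173 mm; it slides off along its own axis, 48 mm to clear. Origin: on the bench under the middle.
- glass_beaker: Straight blue-tinted glass beaker, 54 mm across, 78 mm tall, on the remaining peg of the rack (which one varies). A bystander. Origin: centre of its closed end, +z towards its mouth.
- carrier: Steel transport carrier, fixed: base plate 120 (x) by 230 mm (y), top 10 mm above the bench, grey locating disc 57 mm across, 6 mm high in the middle. Uprights 24 mm wide at y = -92 mm (hinge side, 150 mm high) and y = +96 mm (catch side; the catch reaches 170 mm). Origin: on the bench under the plate's middle, z up.
- carrier_seat (a point): Point on the top of the carrier's base plate at the middle of the locating disc, on the stack's axis.
- bar_hinge (a point): Axis of the hold-down bar's hinge: along the carrier's x, at y = -80, z = 146 mm in the carrier's frame. The bar is 16 mm wide (x), 6 mm thick and reaches 155 mm from the hinge; a rubber pad under it, 80 mm from the hinge, comes down to 134 mm above the bench when closed, 2 mm above a nested stack of three.
- bar_grip (a point): Centre of the green round grip on the bar, 124 mm from the hinge: a cylinder 18 mm across and 24 mm long, its length along the carrier's x (the hinge axis). It can be pinched on its two flat ends from above at any angle of the bar and turns between the fingers.
- bar (a joint): Bar angle, rad: 0 closed (level, end towards the carrier's +y), 1.57 straight up, 2.1 to 2.5 at the start, leaning out to the carrier's -y. Stiff hinge (0.1 N m): stays where left. Its end meets the catch at about 0.10; pressing it past takes 6 to 12 N down at the green grip, then it snaps to a hard stop at 0.
- catch (a joint): Angle of the sprung catch, a steel strip on the carrier's +y side pivoted near the base plate, rad: 0 upright at rest, pushed outwards to about 0.035 while the bar's end passes its sloped hook, back to 0 once the hook has snapped over the bar. A green thumb tab on its top points outwards.
- solvent_bottle: Round glass bottle with blue cap, 70 mm across, 140 mm tall, loose. A bystander. Origin: centre of its underside.
- wash_bottle: White round wash bottle with red cap and bent spout, 66 mm across, 170 mm tall, loose. A bystander. Origin: centre of its underside.
Not all that is in view belongs to the job. Leave any pink or yellow look-alike of the beaker_b alone. What is shaped like the beaker_a but brown or pink is not meant.

How it is judged:
By the outcome, as a careful person would: the job done as asked, in the order asked, and still so for the second after the job is handed in, with the robot touching nothing.
It also fails if it takes over 72 s, if anything falls off the work surface, if the arm or the gripper's body presses on something with over 40 N, if the wrist force passes 120 N, or if a joint passes its speed limit or range.

## Working session

There is one attempt and no reset: what is moved stays moved. The work goes in short steps, Python scripts to look and compute and a tool call to move; the robot and the scene stay as the last step left them, time stands still between calls to the robot, and variables do not carry over. Pictures are saved under pics/ and viewed, at most 13 in all, crops included, and the job is handed in when it is done.

Besides the shell and the picture viewer there is one more tool, called after "Request:" by a JSON object that holds its "op" and its "data". send_rows: Moves the arm, as the interface text tells. Its arguments: {"type":"object","properties":{"series":{"type":"array"}},"required":["series"]}

```bash
mkdir -p pics; cat > h.py <<'E'
import numpy as np, cv2
from cell import sensors, get_image, ctrl
def cloud(d):
    f=200/np.tan(np.radians(d["vfov"])/2); h,w=d["depth"].shape
    v,u=np.mgrid[:h,:w]; z=d["depth"].astype(float)
    P=np.stack([(u-d["cx"])/f*z,(v-d["cy"])/f*z,z],-1)
    M=np.linalg.inv(d["world_to_cam"]); W=P@M[:3,:3].T+M[:3,3]; W[z==0]=np.nan
    return W
def grab(n):
    d=get_image(n); np.savez(f"{n}.npz",**d); return d,cloud(d)
E
python3 - <<'E'
from h import *
s=sensors.read_state();print(s)
for n in("side","top"):
    d,W=grab(n);cv2.imwrite(f"pics/{n}1.png",d["img"][...,::-1])
    print(n,d["vfov"],d["world_to_cam"])
E
ls
```

```text
{'clock': 0.0, 'qpos': array([-1.19678796,  0.62932843,  0.0384386 ,  1.5184031 , -0.02696701,
        0.99628472, -0.01996775]), 'qd': array([-1.85029268e-05,  7.94723275e-04, -7.04740665e-04, -2.59439094e-04,
        1.33799548e-03,  2.65800758e-04,  1.26950432e-03]), 'tau': array([ 2.22579242e-04, -5.63410664e+01,  1.22572079e+00, -1.93454486e+01,
        1.08590358e-02,  1.01749101e-02,  6.60466199e-06]), 'eef_pos': array([276.47072349, 587.60258377, 247.38924652]), 'tool_rot': array([-3.13968763e+00,  5.05562903e-05,  2.70183645e+00]), 'force': array([ 1.45350047,  0.13951021, -0.19037469]), 'torque': array([-0.02134834, -0.02432678,  0.03552373]), 'gripper_force': 0.0, 'width': 85.58725975651707}
side 51.19707274197851 [[-9.79245999e-01 -2.02150485e-01  1.45758023e-02  5.74693865e+02]
 [-1.59494958e-01  7.24246313e-01 -6.70841737e-01  1.67925401e+02]
 [ 1.25054511e-01 -6.59243855e-01 -7.41457288e-01  1.04148348e+03]
 [ 0.00000000e+00  0.00000000e+00  0.00000000e+00  1.00000000e+00]]
top 53.35206094211357 [[ 1.19842336e-03 -9.99998761e-01 -1.02034271e-03 -1.67110255e+01]
 [-9.97621462e-01 -1.12525086e-03 -6.89213471e-02  5.94889401e+02]
 [ 6.89201136e-02  1.10051274e-03 -9.97621575e-01  1.14410663e+03]
 [ 0.00000000e+00  0.00000000e+00  0.00000000e+00  1.00000000e+00]]
h.py
pics
side.npz
top.npz
```

View pics/side1.png

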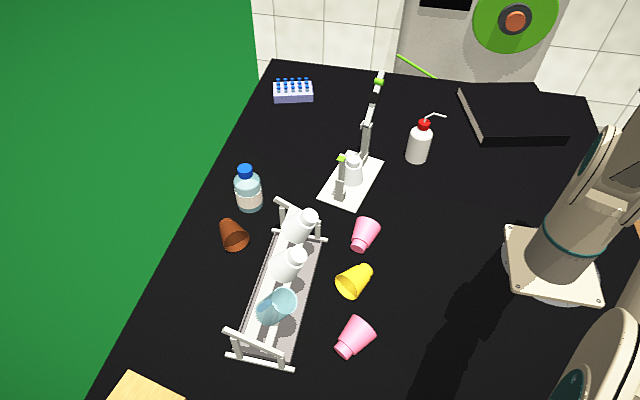

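View pics/top1.png

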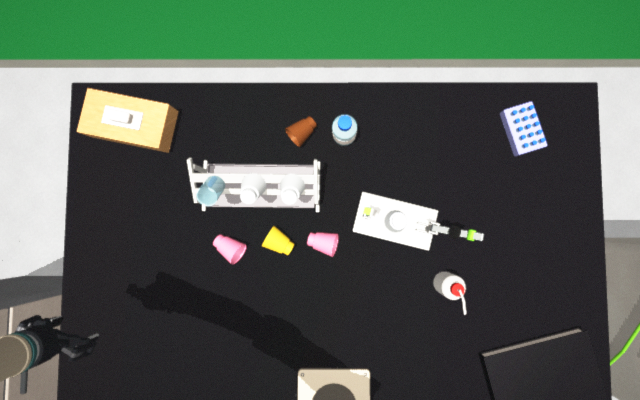

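Candidates in the side image: white on pegs at (308,218) and (297,255), my choice. Not meant: white (353,165) already on the carrier, glass (280,300), pink (365,235) and (352,340), yellow (355,280), brown (233,235). Next, a close crop and measurements.

```bash
cat > meas.py <<'E'
from h import *
S=np.load("side.npz");T=np.load("top.npz")
WS,WT=cloud(S),cloud(T)
a=cv2.resize(S["img"][185:315,225:385],None,fx=3,fy=3,interpolation=2)
b=cv2.resize(T["img"][150:260,180:490],None,fx=2,fy=2,interpolation=2)
c=np.zeros((a.shape[0]+b.shape[0],max(a.shape[1],b.shape[1]),3),np.uint8);c[:a.shape[0],:a.shape[1]]=a;c[a.shape[0]:,:b.shape[1]]=b
cv2.imwrite("pics/crop1.png",c[...,::-1])
for n,D,W,pts in(("side",S,WS,[(308,215),(297,252),(280,300),(353,158),(379,82),(341,158)]),("top",T,WT,[(247,197),(288,195),(210,190),(396,221),(471,235),(368,211),(345,125),(452,287),(325,240),(280,240)])):
    for u,v in pts: print(n,(u,v),np.nanmedian(W[v-1:v+2,u-1:u+2].reshape(-1,3),0).round(1))
# carrier plate
for n,D,W in(("side",S,WS),("top",T,WT)):
    x,y,z=W[...,0],W[...,1],W[...,2]
    m=(abs(z-10)<5)&(D["img"].min(-1)>120)&(y<-60)&(y>-330)&(x>350)&(x<640)
    p=W[m][:,:2]; r=cv2.minAreaRect(p.astype(np.float32)); print(n,"plate",m.sum(),r,np.median(z[m]))
    hs=D["img"].astype(int); g=(hs[...,1]>hs[...,0]+30)&(hs[...,1]>hs[...,2]+60)&(z>60)&(x<640)&(x>300)
    k,l,st,ce=cv2.connectedComponentsWithStats(g.astype(np.uint8))
    for i in range(1,k):
        if st[i,4]>8:
            q=W[l==i];print(n,"green",ce[i].round(1),np.nanmedian(q,0).round(1),np.nanmin(q,0).round(),np.nanmax(q,0).round())
E
python3 meas.py
```

```text
side (308, 215) [589.9 114.5 173.7]
side (297, 252) [590.2 214.5 174.2]
side (280, 300) [595.4 325.7 176.6]
side (353, 158) [ 528.7 -184.4   86. ]
side (379, 82) [ 490.2 -315.7  253. ]
side (341, 158) [550.8 -87.7 168.9]
top (247, 197) [587.5 216.8 172.8]
top (288, 195) [592.5 112.1 176. ]
top (210, 190) [604.4 308.8 181.8]
top (396, 221) [ 528.  -173.7   88. ]
top (471, 235) [ 493.9 -321.5  261.1]
top (368, 211) [552.2 -90.9 170.5]
top (345, 125) [781.4 -33.  142.1]
top (452, 287) [ 357.3 -309.8  139.7]
top (325, 240) [474.8  22.   57.2]
top (280, 240) [474.5 149.2  52.6]
side plate 1423 ((510.54644775390625, -208.13247680664062), (319.06976318359375, 180.6272430419922), 57.106449127197266) 9.231520542810586
side green [378.3  81.2] [ 492.8 -317.6  253.4] [ 480. -328.  243.] [ 505. -311.  260.]
side green [340.9 158.2] [551.  -88.1 168.4] [541. -96. 154.] [562. -77. 172.]
top plate 2454 ((495.67431640625, -195.99118041992188), (278.0839538574219, 182.69960021972656), 74.47799682617188) 10.783871253926577
top green [470.1 234.9] [ 493.8 -320.1  257.8] [ 482. -333.  252.] [ 505. -313.  264.]
```

View pics/crop1.png

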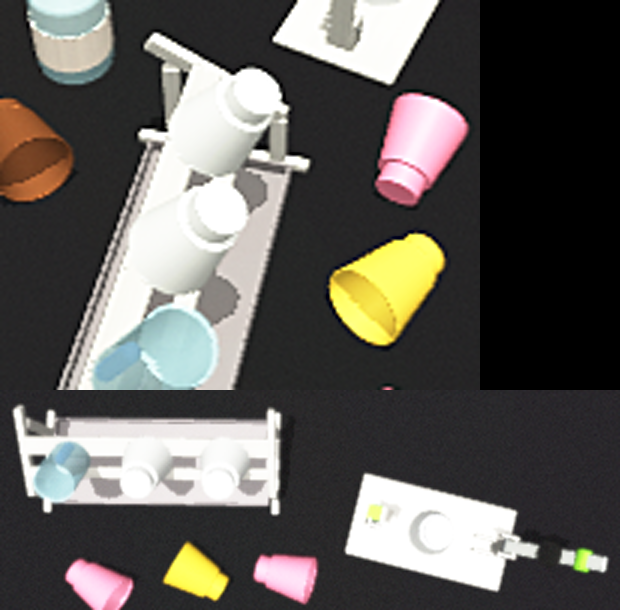

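Confirmed: the crop shows the two white beakers (crop (222,115) and (190,235)) on the middle and the -y peg, mouths on the slats. The glass one is on the +y peg. Now the precise fits.

```bash
cat > meas2.py <<'E'
from h import *
from scipy.optimize import minimize
S=np.load("side.npz");T=np.load("top.npz")
def disc(W,c0,n,R=19):
    P=W.reshape(-1,3);P=P[np.isfinite(P).all(1)]
    q=P-c0;h=q@n;r=np.linalg.norm(q-np.outer(h,n),axis=1)
    k=(abs(h)<6)&(r<26);q=P[k]
    n2=n
    for _ in range(3):
        c=np.median(q,0);u,s,vt=np.linalg.svd(q-q.mean(0),full_matrices=False);n2=vt[2]*np.sign(vt[2]@n)
        q=q[abs((q-q.mean(0))@n2)<2.5]
    e1=np.cross(n,[0,1,0]);e1=e1/np.linalg.norm(e1);e2=np.cross(n,e1)
    ab=np.c_[(q-c0)@e1,(q-c0)@e2]
    (cc,rad)=cv2.minEnclosingCircle(ab.astype(np.float32)); m=ab.mean(0)
    hh=np.median((q-c0)@n)
    return len(q),(c0+hh*n+e1*m[0]+e2*m[1]).round(1),(c0+hh*n+e1*cc[0]+e2*cc[1]).round(1),round(rad,1),n2.round(3)
n30=np.array([-.5,0,.866])
for nm,D in(("side",S),("top",T)):
    W=cloud(D)
    for c0,n in(((589,114,174),n30),((589,216,173),n30),((527,-178,88),np.array([0,0,1.]))): print(nm,disc(W,np.array(c0,float),n))
    x,y,z=W[...,0],W[...,1],W[...,2]
    m=((abs(z-10)<4)&(D["img"].min(-1)>90)).astype(np.uint8)
    k,l,st,ce=cv2.connectedComponentsWithStats(m)
    for i in range(1,k):
        if st[i,4]>150:
            p=W[l==i][:,:2]; print("comp",st[i],cv2.minAreaRect(p.astype(np.float32)))
    # rack rails
    m=(z>100)&(y>60)&(y<420)&(x>540)&(x<760)&(D["img"].min(-1)>60)
    print("rack box",cv2.minAreaRect(W[m][:,:2].astype(np.float32)))
W=cloud(T);m=(W[...,2]>60)&(W[...,0]>640)&(abs(W[...,1])<120);p=W[m]
print("brown/solv",[ (W[v-2:v+3,u-2:u+3].reshape(-1,3).mean(0)).round() for u,v in((300,130),(345,130),(452,280))])
E
python3 meas2.py
```

```text
side (177, array([586.3, 111.9, 171.4]), array([586.2, 111.1, 171.3]), 20.1, array([-0.491, -0.002,  0.871]))
side (221, array([587.7, 217.4, 171.8]), array([587.8, 216.8, 171.9]), 19.7, array([-0.5  ,  0.018,  0.866]))
side (91, array([ 527.9, -179.4,   87. ]), array([ 528.2, -179.2,   87. ]), 19.3, array([0.015, 0.028, 0.999]))
comp [ 316  156   68   57 1306] ((528.7468872070312, -179.99249267578125), (233.98306274414062, 120.05282592773438), 75.61534118652344)
comp [ 505  224  100   84 2965] ((0.43271636962890625, 1.0435867309570312), (208.1041717529297, 208.27796936035156), 89.85214233398438)
comp [224 351  71  21 297] ((634.13818359375, 384.2048034667969), (11.283390998840332, 149.0240478515625), 89.79100799560547)
rack box ((614.6580810546875, 231.22218322753906), (332.2580871582031, 121.30331420898438), 82.37120056152344)
top (134, array([587.4, 110. , 173.8]), array([586.9, 109.9, 173.5]), 19.3, array([-0.515, -0.009,  0.857]))
top (140, array([588.3, 214.6, 173.2]), array([588.9, 215. , 173.6]), 19.3, array([-0.48 , -0.017,  0.877]))
top (114, array([ 527.8, -180.8,   88.5]), array([ 528.9, -181.2,   88.5]), 18.8, array([-0.014,  0.013,  1.   ]))
comp [ 353  192   85   58 2301] ((530.1116943359375, -183.2935028076172), (232.53369140625, 120.9581527709961), 76.08772277832031)
comp [ 298  369   72   31 1359] ((63.31666564941406, -2.1879501342773438), (85.155517578125, 203.75897216796875), 0.30568188428878784)
rack box ((614.5245361328125, 230.401123046875), (330.3641662597656, 119.56812286376953), 82.30147552490234)
brown/solv [array([789.,  95.,  58.]), array([772., -33., 127.]), array([ 371., -318.,  111.])]
```

Request:
{"op": "send_rows", "data": {"series": [[65, [0.28, -0.5, 0.05], [0, 0, 0.63]], [65, [0.28, -0.5, 0.05], [0, 0, 0.63]], [65, [0.28, -0.5, 0.05], [0, 0, 0.63]], [65, [0.28, -0.5, 0.05], [0, 0, 0.63]], [65, [0.28, -0.5, 0.05], [0, 0, 0.63]], [65, [0.28, -0.5, 0.05], [0, 0, 0.63]], [65, [0.28, -0.5, 0.05], [0, 0, 0.63]], [65, [0.28, -0.5, 0.05], [0, 0, 0.63]]]}}

```text
clock: 1.1
eef_pos: [411.4, 346.9, 272.1]
tool_rot: [-3.141, -0.0, -3.14]
force: [1.1, 1.1, -0.4]
width: 65.1
gripper_force: 0.0
```

Request:
{"op": "send_rows", "data": {"series": [[65, [0.27, -0.5, 0], [0, -0.75, 0]], [65, [0.27, -0.5, 0], [0, -0.75, 0]], [65, [0.27, -0.5, 0], [0, -0.75, 0]], [65, [0.27, -0.5, 0], [0, -0.75, 0]], [65, [0.27, -0.5, 0], [0, -0.75, 0]], [65, [0.27, -0.5, 0], [0, -0.75, 0]], [65, [0.27, -0.5, 0], [0, -0.75, 0]], [65, [0.27, -0.5, 0], [0, -0.75, 0]]]}}

```text
clock: 2.1
eef_pos: [532.1, 117.6, 270.2]
tool_rot: [-3.129, 0.487, 3.14]
force: [0.2, 0.0, -0.1]
width: 65.2
gripper_force: 0.0
```

```bash
cat > go.py <<'E'
# usage: go.py x y z  yawdeg(of tool y axis) tiltdeg(about world y)
import sys
from h import *
from scipy.spatial.transform import Rotation as R
s=sensors.read_state();t=[float(a) for a in sys.argv[1:]]
Rt=R.from_euler('y',t[4],degrees=True)*R.from_euler('z',t[3]+90,degrees=True)*R.from_euler('x',180,degrees=True)
Rc=R.from_euler('xyz',s["tool_rot"])
rv=np.degrees((Rt*Rc.inv()).as_rotvec())
print("t",round(s["clock"],2),"pos",s["eef_pos"].round(1),"q",s["qpos"].round(2),"F",s["force"].round(1),"w",round(s["width"],1),"gf",s["gripper_force"])
print("shift units",((np.array(t[:3])-s["eef_pos"])/60).round(3),"turn units",(rv/5).round(2))
E
python3 go.py 547 110.7 242 90 -30
```

```text
t 2.1 pos [532.1 117.6 270.2] q [-0.45  0.3   0.08  2.2   0.72  0.25  0.52] F [ 0.2  0.  -0.1] w 65.2 gf 0.0
shift units [ 0.249 -0.115 -0.47 ] turn units [ 0.12 -0.42  0.09]
```

Request:
{"op": "send_rows", "data": {"series": [[65, [0.21, -0.06, -0.38], [0, 0, 0]], [65, [0.21, -0.06, -0.38], [0.12, -0.42, 0.09]], [65, [0, 0, 0], [0, 0, 0]], [65, [0, 0, 0], [0, 0, 0]]]}}

```text
clock: 2.6
eef_pos: [550.6, 111.3, 236.4]
tool_rot: [-3.126, 0.502, -3.139]
force: [0.2, -0.4, -0.2]
width: 65.0
gripper_force: 0.0
```

```bash
python3 go.py 557 110.7 225 90 -30; python3 - <<'E'
from h import *
d,W=grab("wrist");cv2.imwrite("pics/w1.png",d["img"][...,::-1])
E
```

```text
t 2.6 pos [550.6 111.3 236.4] q [-0.28  0.38 -0.11  2.21  1.25  0.24  0.01] F [ 0.2 -0.4 -0.2] w 65.0 gf 0.0
shift units [ 0.106 -0.01  -0.191] turn units [ 0.16 -0.25  0.06]
```

View pics/w1.png

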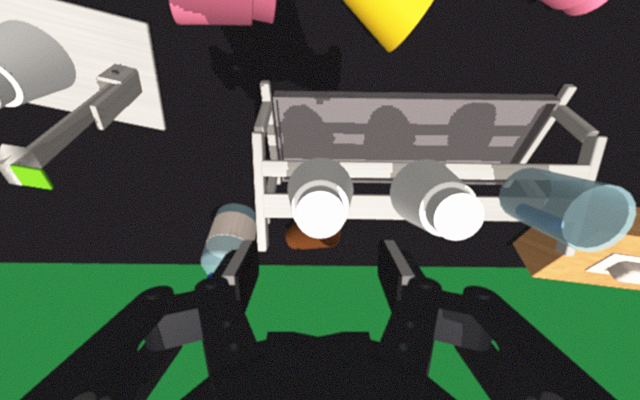

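The wrist view shows beaker A's closed end at (320,212), centred between the fingers (tips at about (240,260) and (395,260)). B is at (455,213) and the glass one at (595,215), both clear.

```bash
cat > wfit.py <<'E'
import sys,io,contextlib
with contextlib.redirect_stdout(io.StringIO()): from meas2 import *
W=cloud(np.load("wrist.npz"))
a=[float(v) for v in sys.argv[1:]]
for i in range(0,len(a),3): print(disc(W,np.array(a[i:i+3]),n30))
E
python3 wfit.py 587 110.7 173 588.3 216 173
```

```text
(1873, array([582.5, 111.8, 172.1]), array([583. , 111.6, 172.4]), 19.2, array([-0.501,  0.006,  0.865]))
(1922, array([583.9, 216.2, 172.1]), array([584.2, 216.8, 172.3]), 19.4, array([-0.504, -0.002,  0.864]))
```

Request:
{"op": "send_rows", "data": {"series": [[65, [0.12, 0, -0.2], [0.1, -0.2, 0]], [65, [0.1, 0, -0.17], [0.1, -0.1, 0]], [65, [0, 0, 0], [0, 0, 0]]]}}

```text
clock: 3.02
eef_pos: [563.7, 111.4, 213.9]
tool_rot: [3.139, 0.528, 3.136]
force: [-0.2, 0.7, -0.4]
width: 65.1
gripper_force: 0.0
```

```bash
python3 go.py 587 110.7 173 90 -30
```

```text
t 3.02 pos [563.7 111.4 213.9] q [-0.21  0.44 -0.17  2.23  1.69  0.25 -0.42] F [-0.2  0.7 -0.4] w 65.1 gf 0.0
shift units [ 0.388 -0.011 -0.682] turn units [-0.03  0.05  0.05]
```

Request:
{"op": "send_rows", "data": {"series": [[65, [0.09, 0, -0.17], [0, 0, 0]], [65, [0.09, 0, -0.17], [0, 0, 0]], [65, [0.09, 0, -0.17], [0, 0, 0]], [65, [0.09, 0, -0.17], [0, 0, 0]], [65, [0, 0, 0], [0, 0, 0]]]}}

```text
clock: 3.65
eef_pos: [585.5, 111.3, 173.3]
tool_rot: [3.139, 0.528, 3.135]
force: [0.3, 0.2, 0.3]
width: 65.1
gripper_force: 0.0
```

```bash
python3 go.py 585.3 111.3 172.8 90 -30; python3 - <<'E'
from h import *
d,W=grab("wrist");cv2.imwrite("pics/w2.png",d["img"][...,::-1])
E
python3 wfit.py 585 111 173
```

```text
t 3.65 pos [585.5 111.3 173.3] q [-0.13  0.55 -0.27  2.21  1.93  0.33 -0.64] F [0.3 0.2 0.3] w 65.1 gf 0.0
shift units [-0.004 -0.    -0.009] turn units [-0.03  0.05  0.06]
(3927, array([582.1, 111.9, 171.9]), array([583.1, 112. , 172.5]), 19.4, array([-0.504,  0.005,  0.864]))
```

View pics/w2.png

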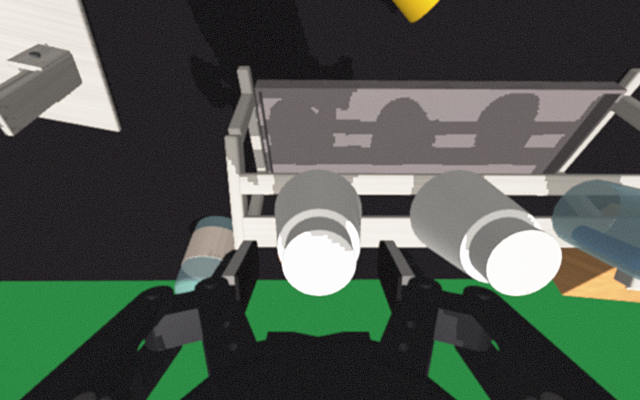

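Request:
{"op": "send_rows", "data": {"series": [[20, [0, 0, 0], [0, 0, 0]], [20, [0, 0, 0], [0, 0, 0]], [20, [0, 0, 0], [0, 0, 0]], [20, [0, 0, 0], [0, 0, 0]], [20, [0, 0, 0], [0, 0, 0]], [20, [0, 0, 0], [0, 0, 0]]]}}

```text
clock: 4.45
eef_pos: [585.4, 111.5, 174.2]
tool_rot: [3.138, 0.53, 3.135]
force: [-3.1, 0.1, 5.9]
width: 35.8
gripper_force: 59.1
```

Request:
{"op": "send_rows", "data": {"series": [[20, [-0.1, 0, 0.173], [0, 0, 0]], [20, [-0.1, 0, 0.173], [0, 0, 0]], [20, [-0.1, 0, 0.173], [0, 0, 0]], [20, [-0.1, 0, 0.173], [0, 0, 0]], [20, [-0.1, 0, 0.173], [0, 0, 0]], [20, [0, 0, 0], [0, 0, 0]]]}}

```text
clock: 5.2
eef_pos: [555.6, 111.5, 226.2]
tool_rot: [3.137, 0.53, 3.134]
force: [-0.1, 0.3, -0.9]
width: 35.8
gripper_force: 60.2
```

```bash
python3 go.py 529 -180.7 215 75.8 0; python3 - <<'E'
from h import *
d,W=grab("wrist");cv2.imwrite("pics/w3.png",d["img"][...,::-1])
E
python3 wfit.py 556 111 225
```

```text
t 5.2 pos [555.6 111.5 226.2] q [-0.19  0.41 -0.21  2.24  1.6   0.26 -0.33] F [-0.1  0.3 -0.9] w 35.8 gf 60.22860646247864
shift units [-0.443 -4.87  -0.187] turn units [ 0.72  6.05 -2.71]
(3978, array([552.2, 111.6, 223.7]), array([550.4, 111. , 222.7]), 23.7, array([-0.505,  0.003,  0.863]))
```

View pics/w3.png

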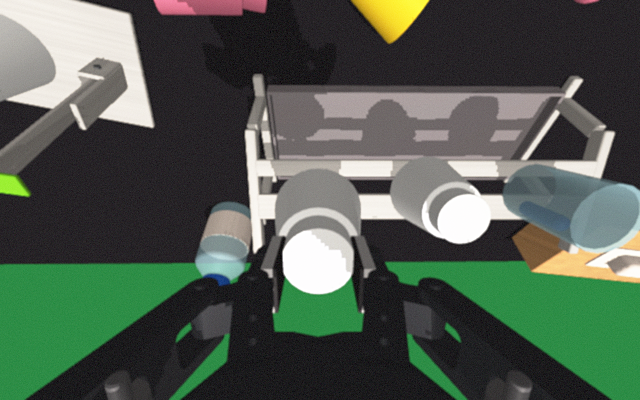

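The view shows A held squarely between the pads, closed end at (318,260), clear of the peg. B at (460,217) and the glass are undisturbed. On to the carrier, high over the catch.

Request:
{"op": "send_rows", "data": {"series": [[20, [-0.05, -0.3, 0.3], [0.09, 0.756, -0.34]], [20, [-0.05, -0.4, 0.3], [0.09, 0.756, -0.34]], [20, [-0.06, -0.5, 0.2], [0.09, 0.756, -0.34]], [20, [-0.06, -0.6, 0.1], [0.09, 0.756, -0.34]], [20, [-0.06, -0.7, 0], [0.09, 0.756, -0.34]], [20, [-0.06, -0.7, 0], [0.09, 0.756, -0.34]], [20, [-0.06, -0.7, 0], [0.09, 0.756, -0.34]], [20, [-0.05, -0.6, 0], [0.09, 0.756, -0.34]]]}}

```text
clock: 6.25
eef_pos: [535.0, -145.5, 259.5]
tool_rot: [-3.124, 0.077, 2.919]
force: [0.6, 0.4, -0.4]
width: 35.6
gripper_force: 60.2
```

```bash
python3 go.py 529 -180.7 275 75.8 0
```

```text
t 6.25 pos [ 535.  -145.5  259.5] q [ 0.62  0.5  -0.62  1.83  0.42  0.86  1.15] F [ 0.6  0.4 -0.4] w 35.6 gf 60.21673321723938
shift units [-0.1   -0.587  0.258] turn units [ 0.41  0.81 -0.28]
```

Request:
{"op": "send_rows", "data": {"series": [[20, [-0.05, -0.3, 0], [0.2, 0.4, -0.14]], [20, [-0.05, -0.29, 0], [0.2, 0.4, -0.14]], [20, [0, 0, -0.3], [0, 0, 0]], [20, [0, 0, -0.35], [0, 0, 0]], [20, [0, 0, 0], [0, 0, 0]], [20, [0, 0, 0], [0, 0, 0]]]}}

```text
clock: 7.0
eef_pos: [529.9, -178.5, 221.4]
tool_rot: [3.141, 0.004, 2.897]
force: [0.4, 0.1, 0.7]
width: 35.7
gripper_force: 60.2
```

```bash
python3 go.py 529 -180.7 210 75.8 0; python3 - <<'E'
from h import *
d,W=grab("side")
e,V=grab("top")
a=cv2.resize(d["img"][100:220,290:430],None,fx=4,fy=4,interpolation=2)
cv2.imwrite("pics/s2.png",a[...,::-1])
E
```

```text
t 7.0 pos [ 529.9 -178.5  221.4] q [ 0.66  0.59 -0.6   1.8   0.42  0.88  1.2 ] F [0.4 0.1 0.7] w 35.7 gf 60.22336721420288
shift units [-0.015 -0.037 -0.19 ] turn units [ 0.01  0.05 -0.04]
```

View pics/s2.png

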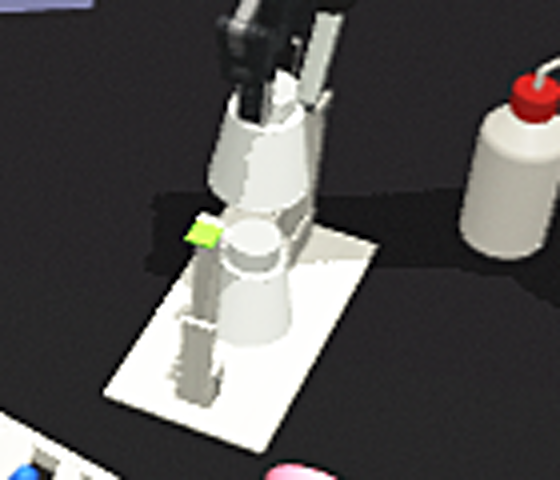

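The held beaker (crop (258,150)) hangs upright above beaker C (crop (252,275)), between catch tab (205,233) and hinge post. I'll fit both cones in the same camera to get their relative offset.

```bash
cat > cone.py <<'E'
# cone.py z_closed_guess x y [npz]: fit axis of mouth-down beaker (closed end at zc)
import sys
from h import *
from scipy.optimize import least_squares
def fit(W,x,y,zc,lo=20,hi=74):
    P=W.reshape(-1,3);P=P[np.isfinite(P).all(1)]
    h=zc-P[:,2];r=np.hypot(P[:,0]-x,P[:,1]-y)
    P=P[(h>lo)&(h<hi)&(abs(r-(23.5+(h-18)*.175))<8)]
    def res(p):
        h=zc-P[:,2]
        return np.hypot(P[:,0]-p[0]-p[2]*(h-45),P[:,1]-p[1]-p[3]*(h-45))-(23.5+(h-18)*.175)
    s=least_squares(res,[x,y,0,0],loss="soft_l1",f_scale=1.5)
    return len(P),s.x.round(3),np.sqrt(np.mean(s.fun**2)).round(2)
if __name__=="__main__":
    a=[float(v) for v in sys.argv[1:]]
    for n in("side","top"):
        W=cloud(np.load(n+".npz"))
        for i in range(0,len(a),3): print(n,fit(W,*a[i:i+3]))
E
python3 cone.py 529 -179 221 529 -180.5 88
```

```text
side (429, array([ 5.29604e+02, -1.79425e+02, -6.00000e-03, -3.00000e-03]), np.float64(1.52))
side (296, array([ 5.28297e+02, -1.81130e+02,  4.00000e-03, -8.00000e-03]), np.float64(1.63))
top (104, array([ 5.30500e+02, -1.79389e+02,  5.00000e-03, -2.00000e-03]), np.float64(0.43))
top (72, array([ 5.28797e+02, -1.81374e+02,  6.00000e-03,  5.00000e-03]), np.float64(1.82))
```

Request:
{"op": "send_rows", "data": {"series": [[20, [-0.024, -0.03, -0.1], [0, 0.05, -0.04]], [20, [0, 0, -0.25], [0, 0, 0]], [20, [0, 0, -0.25], [0, 0, 0]], [20, [0, 0, -0.25], [0, 0, 0]], [20, [0, 0, -0.25], [0, 0, 0]], [20, [0, 0, -0.25], [0, 0, 0]], [20, [0, 0, -0.15], [0, 0, 0]], [20, [0, 0, 0], [0, 0, 0]]]}}

```text
clock: 8.1
eef_pos: [527.8, -180.0, 130.4]
tool_rot: [-3.141, -0.002, 2.894]
force: [0.2, 0.6, 0.1]
width: 35.7
gripper_force: 60.2
```

Request:
{"op": "send_rows", "data": {"series": [[20, [0.01, -0.007, -0.05], [0, 0, 0]], [20, [0, 0, -0.05], [0, 0, 0]], [20, [0, 0, -0.05], [0, 0, 0]], [20, [0, 0, -0.05], [0, 0, 0]], [20, [0, 0, -0.04], [0, 0, 0]], [20, [0, 0, 0], [0, 0, 0]]]}}

```text
clock: 8.85
eef_pos: [528.6, -180.5, 116.5]
tool_rot: [-3.141, -0.001, 2.894]
force: [0.6, 0.3, -0.5]
width: 35.9
gripper_force: 60.2
```

Request:
{"op": "send_rows", "data": {"series": [[20, [0, 0, -0.025], [0, 0, 0]], [20, [0, 0, -0.025], [0, 0, 0]], [20, [0, 0, -0.02], [0, 0, 0]], [20, [0, 0, 0], [0, 0, 0]]]}}

```text
clock: 9.35
eef_pos: [528.6, -180.6, 112.4]
tool_rot: [-3.141, -0.001, 2.894]
force: [-0.1, -0.0, -1.3]
width: 35.4
gripper_force: 60.2
```

Request:
{"op": "send_rows", "data": {"series": [[20, [0, 0, -0.017], [0, 0, 0]], [20, [0, 0, -0.017], [0, 0, 0]], [20, [0, 0, 0], [0, 0, 0]]]}}

```text
clock: 9.72
eef_pos: [528.9, -180.6, 111.6]
tool_rot: [-3.141, 0.0, 2.894]
force: [-2.9, 0.4, 10.1]
width: 36.0
gripper_force: 61.3
```

Request:
{"op": "send_rows", "data": {"series": [[20, [-0.015, 0, -0.008], [0, 0, 0]], [20, [0, 0, 0], [0, 0, 0]], [20, [0, 0, 0], [0, 0, 0]]]}}

```text
clock: 10.1
eef_pos: [528.8, -180.6, 111.5]
tool_rot: [-3.141, 0.002, 2.894]
force: [-1.4, -0.5, 11.4]
width: 35.8
gripper_force: 61.4
```

```bash
python3 go.py 528.5 -180.5 111 75.8 0; python3 - <<'E'
from h import *
from scipy.optimize import least_squares
d,W=grab("side")
from cone import fit
P=W.reshape(-1,3);r=np.hypot(P[:,0]-528.5,P[:,1]+180.5)
# radius profile by height on the camera-facing side
for z in range(14,112,4):
    k=(abs(P[:,2]-z)<2)&(r<40)
    if k.sum()>4: print(z,k.sum(),np.percentile(r[k],[20,50,80]).round(1))
E
```

```text
t 10.1 pos [ 528.8 -180.6  111.5] q [ 0.59  0.73 -0.49  1.89  0.54  0.66  1.09] F [-1.4 -0.5 11.4] w 35.8 gf 61.40009164810181
shift units [-0.005  0.001 -0.009] turn units [0.01 0.02 0.  ]
14 29 [31.  32.5 34.3]
18 20 [30.4 32.3 33.3]
22 26 [30.1 31.  32.2]
26 16 [29.5 30.5 32.4]
30 9 [31.1 31.8 33.2]
34 15 [30.6 32.3 34.1]
38 26 [32.  33.  34.7]
42 26 [30.5 31.8 33.3]
46 16 [30.5 31.3 32.5]
50 25 [29.8 30.3 31.3]
54 21 [28.7 30.  30.9]
58 24 [28.1 28.5 30.5]
62 19 [27.2 28.4 29.5]
66 26 [26.7 27.7 28.9]
70 19 [25.9 27.  28.3]
74 27 [25.8 26.3 27.1]
78 21 [24.7 25.2 26.4]
82 19 [22.9 24.4 26. ]
86 21 [22.4 23.9 25.5]
90 27 [19.9 22.8 24.8]
94 17 [20.2 23.  23.9]
98 11 [18.3 19.1 21.5]
102 12 [18.4 19.9 26.2]
106 19 [17.  20.1 28.7]
110 43 [11.3 16.3 23.6]
```

Shoulder step at z≈93, lip step at ≈32, firm contact: home. Release and rise.

Request:
{"op": "send_rows", "data": {"series": [[60, [0, 0, 0], [0, 0, 0]], [60, [0, 0, 0], [0, 0, 0]], [60, [0, 0, 0], [0, 0, 0]], [60, [0, 0, 0.2], [0, 0, 0]], [60, [0, 0, 0.5], [0, 0, 0]], [60, [0, 0, 0.8], [0, 0, 0]], [60, [0, 0, 0.8], [0, 0, 0]], [60, [0, 0, 0.2], [0, 0, 0]]]}}

```text
clock: 11.15
eef_pos: [529.6, -180.5, 263.9]
tool_rot: [-3.141, 0.006, 2.894]
force: [-0.2, 0.5, -0.9]
width: 60.3
gripper_force: 0.0
```

```bash
python3 go.py 557 216.3 226 90 -30;python3 - <<'E'
from h import *
d,W=grab("wrist")
P=W.reshape(-1,3);k=(np.hypot(P[:,0]-528.5,P[:,1]+180.5)<17)&(P[:,2]>80);q=P[k]
print(k.sum(),q.mean(0) if k.any() else "", np.percentile(q[:,2],[10,50,90]))
E
```

```text
t 11.15 pos [ 529.6 -180.5  263.9] q [ 0.69  0.54 -0.63  1.75  0.38  0.97  1.24] F [-0.2  0.5 -0.9] w 60.3 gf 0.0
shift units [ 0.457  6.614 -0.632] turn units [-0.73 -5.9   2.78]
6321 [ 517.95753596 -177.81385176  304.48985402] [110.71103635 331.35917805 339.84502381]
```

Request:
{"op": "send_rows", "data": {"series": [[65, [0.04, 0.4, 0], [-0.06, -0.49, 0.23]], [65, [0.04, 0.55, 0], [-0.06, -0.49, 0.23]], [65, [0.04, 0.55, 0], [-0.06, -0.49, 0.23]], [65, [0.04, 0.55, 0], [-0.06, -0.49, 0.23]], [65, [0.04, 0.55, 0], [-0.06, -0.49, 0.23]], [65, [0.04, 0.55, 0], [-0.06, -0.49, 0.23]], [65, [0.04, 0.55, 0], [-0.06, -0.49, 0.23]], [65, [0.04, 0.55, 0], [-0.06, -0.49, 0.23]]]}}

```text
clock: 12.2
eef_pos: [546.1, 75.1, 258.8]
tool_rot: [3.126, 0.342, 3.054]
force: [0.4, -0.2, 0.4]
width: 64.9
gripper_force: 0.0
```

Request:
{"op": "send_rows", "data": {"series": [[65, [0.04, 0.6, -0.1], [-0.06, -0.49, 0.23]], [65, [0.04, 0.6, -0.1], [-0.06, -0.49, 0.23]], [65, [0.04, 0.6, -0.1], [-0.06, -0.49, 0.23]], [65, [0.04, 0.5, -0.1], [-0.06, -0.49, 0.23]], [65, [0, 0, 0], [0, 0, 0]], [65, [0, 0, 0], [0, 0, 0]]]}}

```text
clock: 12.95
eef_pos: [556.2, 211.3, 235.2]
tool_rot: [-3.141, 0.513, 3.14]
force: [-0.5, 0.3, 0.3]
width: 64.9
gripper_force: 0.0
```

```bash
python3 go.py 556.7 216.6 225 90 -30
```

```text
t 12.95 pos [556.2 211.3 235.2] q [-0.42  0.44 -0.18  2.12  1.2   0.37 -0.1 ] F [-0.5  0.3  0.3] w 64.9 gf 0.0
shift units [ 0.009  0.088 -0.17 ] turn units [ 0.01 -0.12  0.03]
```

Request:
{"op": "send_rows", "data": {"series": [[65, [0.009, 0.088, -0.17], [0.01, -0.12, 0.03]], [65, [0.08, 0, -0.14], [0, 0, 0]], [65, [0, 0, 0], [0, 0, 0]], [65, [0, 0, 0], [0, 0, 0]]]}}

```text
clock: 13.45
eef_pos: [562.3, 216.4, 217.6]
tool_rot: [3.139, 0.526, 3.139]
force: [-0.6, 0.8, -0.0]
width: 65.0
gripper_force: 0.0
```

```bash
python3 go.py 586.7 216.6 173.2 90 -30; python3 -c "
from h import *
grab('wrist')"; python3 wfit.py 586 216 173
```

```text
t 13.45 pos [562.3 216.4 217.6] q [-0.47  0.47 -0.12  2.13  1.34  0.34 -0.25] F [-0.6  0.8 -0. ] w 65.0 gf 0.0
shift units [ 0.407  0.003 -0.741] turn units [-0.02  0.02  0.01]
  return _methods._mean(a, axis=axis, dtype=dtype,
  ret = um.true_divide(
meas2.py:10: RuntimeWarning: Mean of empty slice.
  c=np.median(q,0);u,s,vt=np.linalg.svd(q-q.mean(0),full_matrices=False);n2=vt[2]*np.sign(vt[2]@n)
Traceback (most recent call last):
  File "wfit.py", line 2, in <module>
    with contextlib.redirect_stdout(io.StringIO()): from meas2 import *
                                                    ^^^^^^^^^^^^^^^^^^^
  File "meas2.py", line 20, in <module>
    for c0,n in(((589,114,174),n30),((589,216,173),n30),((527,-178,88),np.array([0,0,1.]))): print(nm,disc(W,np.array(c0,float),n))
                                                                                                      ~~~~^^^^^^^^^^^^^^^^^^^^^^^^
  File "meas2.py", line 10, in disc
    c=np.median(q,0);u,s,vt=np.linalg.svd(q-q.mean(0),full_matrices=False);n2=vt[2]*np.sign(vt[2]@n)
                                                                              ~~^^^
IndexError: index 2 is out of bounds for axis 0 with size 0
```

```bash
sed -i '/^for nm,D/,$d' meas2.py; python3 wfit.py 586 216 173
```

```text
(2263, array([583.6, 216.8, 172. ]), array([584.4, 216.8, 172.5]), 19.1, array([-0.504,  0.005,  0.864]))
```

Request:
{"op": "send_rows", "data": {"series": [[65, [0.08, 0.003, -0.148], [0, 0, 0]], [65, [0.08, 0, -0.148], [0, 0, 0]], [65, [0.08, 0, -0.148], [0, 0, 0]], [65, [0.08, 0, -0.148], [0, 0, 0]], [65, [0.08, 0, -0.148], [0, 0, 0]], [65, [0, 0, 0], [0, 0, 0]], [65, [0, 0, 0], [0, 0, 0]]]}}

```text
clock: 14.38
eef_pos: [586.0, 217.8, 173.4]
tool_rot: [3.139, 0.526, 3.141]
force: [0.6, 0.4, 0.3]
width: 64.9
gripper_force: 0.0
```

Request:
{"op": "send_rows", "data": {"series": [[20, [0, 0, 0], [0, 0, 0]], [20, [0, 0, 0], [0, 0, 0]], [20, [0, 0, 0], [0, 0, 0]], [20, [0, 0, 0], [0, 0, 0]], [20, [0, 0, 0], [0, 0, 0]], [20, [0, 0, 0], [0, 0, 0]]]}}

```text
clock: 15.12
eef_pos: [585.9, 217.9, 173.7]
tool_rot: [3.139, 0.527, 3.142]
force: [-3.1, -1.0, 5.7]
width: 35.7
gripper_force: 59.2
```

Gripped like A. Lift along the axis, then up.

Request:
{"op": "send_rows", "data": {"series": [[20, [-0.1, 0, 0.173], [0, 0, 0]], [20, [-0.1, 0, 0.173], [0, 0, 0]], [20, [-0.1, 0, 0.173], [0, 0, 0]], [20, [-0.1, 0, 0.173], [0, 0, 0]], [20, [-0.1, 0, 0.173], [0, 0, 0]], [20, [-0.02, 0, 0.3], [0, 0, 0]], [20, [0, -0.1, 0.3], [0, 0, 0]]]}}

```text
clock: 16.0
eef_pos: [554.3, 212.5, 261.3]
tool_rot: [3.139, 0.525, -3.14]
force: [0.4, -0.2, -0.5]
width: 35.7
gripper_force: 60.2
```

```bash
python3 go.py 528.5 -180.5 285 75.8 0
```

```text
t 16.0 pos [554.3 212.5 261.3] q [-0.41  0.39 -0.21  2.11  1.09  0.4   0.01] F [ 0.4 -0.2 -0.5] w 35.7 gf 60.17703652381897
shift units [-0.43  -6.549  0.395] turn units [ 0.72  5.99 -2.8 ]
```

Request:
{"op": "send_rows", "data": {"series": [[20, [-0.03, -0.3, 0.1], [0.051, 0.428, -0.2]], [20, [-0.03, -0.47, 0.08], [0.051, 0.428, -0.2]], [20, [-0.03, -0.47, 0.08], [0.051, 0.428, -0.2]], [20, [-0.03, -0.47, 0.08], [0.051, 0.428, -0.2]], [20, [-0.03, -0.47, 0.08], [0.051, 0.428, -0.2]], [20, [-0.03, -0.47, 0.05], [0.051, 0.428, -0.2]], [20, [-0.03, -0.47, 0.05], [0.051, 0.428, -0.2]], [20, [-0.03, -0.47, 0], [0.051, 0.428, -0.2]]]}}

```text
clock: 17.0
eef_pos: [540.1, -4.5, 292.3]
tool_rot: [3.125, 0.224, 2.995]
force: [0.6, -0.3, -0.4]
width: 35.8
gripper_force: 60.2
```

Request:
{"op": "send_rows", "data": {"series": [[20, [-0.03, -0.5, 0], [0.051, 0.428, -0.2]], [20, [-0.03, -0.5, 0], [0.051, 0.428, -0.2]], [20, [-0.03, -0.5, 0], [0.051, 0.428, -0.2]], [20, [-0.03, -0.5, 0], [0.051, 0.428, -0.2]], [20, [-0.03, -0.5, 0], [0.051, 0.428, -0.2]], [20, [-0.03, -0.4, 0], [0.051, 0.428, -0.2]], [20, [0, 0, 0], [0, 0, 0]]]}}

```text
clock: 17.88
eef_pos: [529.4, -179.8, 291.5]
tool_rot: [-3.14, -0.0, 2.889]
force: [-0.4, -0.1, -0.4]
width: 35.7
gripper_force: 60.2
```

```bash
python3 go.py 528.5 -180.5 225 75.8 0
```

```text
t 17.88 pos [ 529.4 -179.8  291.5] q [ 0.63  0.49 -0.53  1.71  0.29  1.02  1.31] F [-0.4 -0.1 -0.4] w 35.7 gf 60.18127799034119
shift units [-0.015 -0.012 -1.108] turn units [ 0.02 -0.01  0.06]
```

Request:
{"op": "send_rows", "data": {"series": [[20, [-0.015, -0.012, -0.25], [0.02, -0.01, 0.06]], [20, [0, 0, -0.35], [0, 0, 0]], [20, [0, 0, -0.35], [0, 0, 0]], [20, [0, 0, -0.15], [0, 0, 0]], [20, [0, 0, 0], [0, 0, 0]], [20, [0, 0, 0], [0, 0, 0]]]}}

```text
clock: 18.62
eef_pos: [529.2, -177.9, 226.7]
tool_rot: [3.141, 0.002, 2.898]
force: [-0.2, -0.2, -0.0]
width: 35.6
gripper_force: 60.2
```

```bash
python3 -c "
from h import *
grab('side');grab('top')"; python3 go.py 528.5 -180.5 225 75.8 0;  python3 cone.py 528.5 -180 224 528.5 -180.5 110
```

```text
t 18.73 pos [ 529.2 -178.2  226.8] q [ 0.6   0.56 -0.5   1.79  0.34  0.87  1.27] F [ 0.8 -0.3 -0.7] w 35.7 gf 60.18170356750488
shift units [-0.011 -0.039 -0.03 ] turn units [-0.    0.03 -0.05]
side (422, array([ 5.29378e+02, -1.78931e+02, -6.00000e-03, -3.90000e-02]), np.float64(1.51))
side (302, array([ 5.28637e+02, -1.80785e+02, -1.00000e-02, -6.00000e-03]), np.float64(1.41))
top (99, array([ 5.30105e+02, -1.79594e+02,  2.00000e-03, -2.30000e-02]), np.float64(0.44))
top (61, array([ 5.29327e+02, -1.81286e+02,  1.00000e-03, -1.70000e-02]), np.float64(0.59))
```

Request:
{"op": "send_rows", "data": {"series": [[20, [-0.012, -0.03, -0.1], [0, 0.03, -0.05]], [20, [0, 0, -0.22], [0, 0, 0]], [20, [0, 0, -0.22], [0, 0, 0]], [20, [0, 0, -0.22], [0, 0, 0]], [20, [0, 0, -0.22], [0, 0, 0]], [20, [0, 0, -0.2], [0, 0, 0]], [20, [0, 0, -0.1], [0, 0, 0]], [20, [0, 0, 0], [0, 0, 0]]]}}

```text
clock: 19.73
eef_pos: [527.8, -179.9, 148.8]
tool_rot: [3.141, -0.002, 2.893]
force: [0.4, -0.3, 0.5]
width: 35.6
gripper_force: 60.2
```

Request:
{"op": "send_rows", "data": {"series": [[20, [0.011, -0.004, -0.05], [0, 0, 0]], [20, [0, 0, -0.05], [0, 0, 0]], [20, [0, 0, -0.05], [0, 0, 0]], [20, [0, 0, -0.04], [0, 0, 0]], [20, [0, 0, -0.03], [0, 0, 0]], [20, [0, 0, 0], [0, 0, 0]]]}}

```text
clock: 20.48
eef_pos: [528.5, -180.2, 135.9]
tool_rot: [3.141, -0.002, 2.893]
force: [-0.5, -0.3, -0.2]
width: 35.5
gripper_force: 60.2
```

Request:
{"op": "send_rows", "data": {"series": [[20, [0, 0, -0.016], [0, 0, 0]], [20, [0, 0, -0.016], [0, 0, 0]], [20, [0, 0, -0.016], [0, 0, 0]], [20, [0, 0, 0], [0, 0, 0]]]}}

```text
clock: 20.98
eef_pos: [528.8, -180.2, 133.5]
tool_rot: [3.141, -0.001, 2.893]
force: [-0.8, 0.6, 3.1]
width: 35.7
gripper_force: 60.7
```

Request:
{"op": "send_rows", "data": {"series": [[20, [-0.005, 0, -0.012], [0, 0, 0]], [20, [0, 0, -0.008], [0, 0, 0]], [20, [0, 0, 0], [0, 0, 0]]]}}

```text
clock: 21.35
eef_pos: [529.0, -180.1, 133.4]
tool_rot: [3.142, 0.0, 2.893]
force: [-1.1, 0.8, 12.0]
width: 36.0
gripper_force: 61.4
```

Request:
{"op": "send_rows", "data": {"series": [[60, [0, 0, 0], [0, 0, 0]], [60, [0, 0, 0], [0, 0, 0]], [60, [0, 0, 0], [0, 0, 0]], [60, [0, 0, 0.2], [0, 0, 0]], [60, [0, 0, 0.5], [0, 0, 0]], [60, [0, 0, 0.8], [0, 0, 0]], [60, [0, 0, 0.8], [0, 0, 0]], [60, [0, 0, 0.8], [0, 0, 0]]]}}

```text
clock: 22.35
eef_pos: [528.1, -180.1, 320.4]
tool_rot: [3.141, -0.001, 2.894]
force: [-0.0, 0.1, -0.3]
width: 60.2
gripper_force: 0.0
```

```bash
python3 - <<'E'
from h import *
d,W=grab("side");e,V=grab("top")
a=cv2.resize(d["img"][60:220,290:450],None,fx=3,fy=3,interpolation=2)
cv2.imwrite("pics/s3.png",a[...,::-1])
for D,X in((d,W),(e,V)):
    hs=D["img"].astype(int); z=X[...,2];x=X[...,0]
    g=(hs[...,1]>hs[...,0]+30)&(hs[...,1]>hs[...,2]+60)&(z>60)&(x<640)&(x>300)
    k,l,st,ce=cv2.connectedComponentsWithStats(g.astype(np.uint8))
    for i in range(1,k):
        if st[i,4]>8:
            q=X[l==i];print("green",ce[i].round(1),np.nanmedian(q,0).round(1),np.nanmin(q,0).round(),np.nanmax(q,0).round())
    P=X.reshape(-1,3);k=(np.hypot(P[:,0]-528.5,P[:,1]+180.5)<15)&(P[:,2]<200);print("top z",np.percentile(P[k,2],[50,90]),k.sum())
E
python3 go.py 493 -319 300 -14.2 0
```

```text
green [378.4  81.6] [ 491.9 -317.7  251.6] [ 480. -330.  244.] [ 505. -312.  259.]
green [340.9 158.1] [551.4 -89.  168.8] [542. -96. 151.] [562. -75. 172.]
top z [131.29127756 132.96126007] 68
top z [132.86254186 135.04135867] 54
t 22.45 pos [ 531.4 -180.3  324.2] q [ 0.64  0.46 -0.55  1.67  0.27  1.08  1.34] F [-0.4  0.8 -0.7] w 59.9 gf 0.0
shift units [-0.639 -2.312 -0.403] turn units [  0.1    0.06 -17.99]
```

View pics/s3.png

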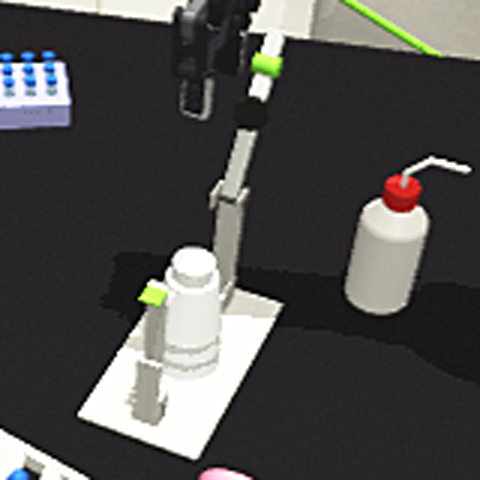

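The crop shows the stack of three with its evenly stepped rims (195,310), top at z≈132. The bar leans out, green grip at (267,66), and the wash bottle is clear at (385,255). Now the wrist turns and moves over the grip.

Request:
{"op": "send_rows", "data": {"series": [[60, [-0.04, -0.148, 0], [0, 0, -1]], [60, [-0.04, -0.148, 0], [0, 0, -1]], [60, [-0.04, -0.148, 0], [0, 0, -1]], [60, [-0.04, -0.148, 0], [0, 0, -1]], [60, [-0.04, -0.148, 0], [0, 0, -1]], [60, [-0.04, -0.148, 0], [0, 0, -1]], [60, [-0.04, -0.148, 0], [0, 0, -1]], [60, [-0.04, -0.148, 0], [0, 0, -1]]]}}

```text
clock: 23.45
eef_pos: [508.7, -251.4, 318.0]
tool_rot: [3.141, -0.002, 2.193]
force: [-0.8, 0.5, 0.4]
width: 60.0
gripper_force: 0.0
```

Request:
{"op": "send_rows", "data": {"series": [[60, [-0.04, -0.148, 0], [0, 0, -1]], [60, [-0.04, -0.148, 0], [0, 0, -1]], [60, [-0.04, -0.148, 0], [0, 0, -1]], [60, [-0.04, -0.148, 0], [0, 0, -1]], [60, [-0.04, -0.148, 0], [0, 0, -1]], [60, [-0.04, -0.148, 0], [0, 0, -1]], [60, [-0.04, -0.148, 0], [0, 0, -1]], [60, [-0.04, -0.148, 0], [0, 0, -1]]]}}

```text
clock: 24.45
eef_pos: [489.6, -322.3, 318.0]
tool_rot: [3.142, -0.002, 1.494]
force: [-0.5, 0.0, 1.0]
width: 59.8
gripper_force: 0.0
```

Request:
{"op": "send_rows", "data": {"series": [[60, [0, 0, 0], [0, 0, -1]], [60, [0, 0, 0], [0, 0, -1]], [60, [0, 0, 0], [0, 0, 0]], [60, [0, 0, 0], [0, 0, 0]]]}}

```text
clock: 24.95
eef_pos: [489.9, -322.1, 318.0]
tool_rot: [3.141, -0.002, 1.324]
force: [-0.8, 1.1, 0.0]
width: 60.1
gripper_force: 0.0
```

```bash
python3 go.py 493.3 -322.4 253 -14.2 0; python3 - <<'E'
from h import *
d,X=grab("wrist")
cv2.imwrite("pics/w4.png",d["img"][...,::-1])
hs=d["img"].astype(int); z=X[...,2]
g=(hs[...,1]>hs[...,0]+20)&(hs[...,1]>hs[...,2]+50)&(z>200)&(z<300)
k,l,st,ce=cv2.connectedComponentsWithStats(g.astype(np.uint8))
for i in range(1,k):
    if st[i,4]>60:
        q=X[l==i];print(st[i],np.nanmedian(q,0).round(1),np.nanpercentile(q,2,0).round(1),np.nanpercentile(q,98,0).round(1))
E
```

```text
t 24.95 pos [ 489.9 -322.1  318. ] q [ 0.62  0.47 -0.12  1.61  0.06  1.07  0.23] F [-0.8  1.1  0. ] w 60.1 gf 0.0
shift units [ 0.057 -0.004 -1.084] turn units [-0.02  0.01 -0.01]
[305 207  34  24 682] [ 491.1 -319.   257.8] [ 479.  -329.1  250.8] [ 502.6 -312.4  259.9]
```

View pics/w4.png

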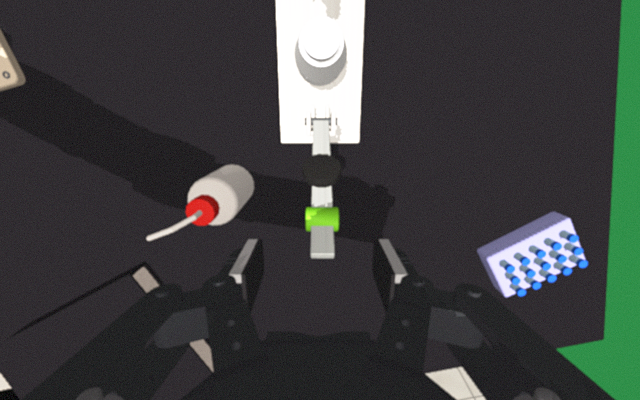

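The green grip (322,219) is centred between the fingertips (245,260) and (390,260), and the bar end (322,255) is clear. Descend and pinch.

Request:
{"op": "send_rows", "data": {"series": [[60, [0.027, 0.018, -0.25], [0, 0, 0]], [60, [0, 0, -0.25], [0, 0, 0]], [60, [0, 0, -0.25], [0, 0, 0]], [60, [0, 0, -0.25], [0, 0, 0]], [60, [0, 0, -0.15], [0, 0, 0]], [60, [0, 0, 0], [0, 0, 0]]]}}

```text
clock: 25.75
eef_pos: [491.2, -321.1, 248.2]
tool_rot: [-3.14, -0.002, 1.322]
force: [0.1, 0.6, 1.0]
width: 59.9
gripper_force: 0.0
```

Request:
{"op": "send_rows", "data": {"series": [[10, [0, 0, 0], [0, 0, 0]], [10, [0, 0, 0], [0, 0, 0]], [10, [0, 0, 0], [0, 0, 0]], [10, [0, 0, 0], [0, 0, 0]], [10, [0, 0, 0], [0, 0, 0]], [10, [0, 0, 0], [0, 0, 0]]]}}

```text
clock: 26.5
eef_pos: [492.6, -322.0, 249.8]
tool_rot: [3.138, -0.001, 1.322]
force: [3.8, -2.8, 4.8]
width: 22.6
gripper_force: 60.5
```

```bash
cat > arc.py <<'E'
from h import *
s=sensors.read_state();p=s["eef_pos"];print(s["clock"],p.round(1),s["force"].round(1),s["width"])
u=np.array([.2453,.9694]);H=np.array([509.4,-258.6])
th0=np.arctan2(p[2]+2-146,(p[:2]-H)@u);r=np.hypot(p[2]+2-146,(p[:2]-H)@u);print("th",th0,"r",r)
import sys
pr=p
for th in np.linspace(th0,float(sys.argv[1]),int(sys.argv[2])+1)[1:]:
    q=np.r_[H+u*124*np.cos(th),144+124*np.sin(th)];print(round(th,2),((q-pr)/60).round(3));pr=q
E
python3 arc.py 0.2 16
```

```text
26.5 [ 492.6 -322.   249.8] [ 3.8 -2.8  4.8] 22.60001506122784
th 2.125510490176619 r 124.42562104396825
2.01 [0.066 0.213 0.112]
1.88 [0.057 0.224 0.091]
1.76 [0.059 0.233 0.062]
1.64 [0.06  0.239 0.033]
1.52 [0.061 0.241 0.003]
1.4 [ 0.061  0.24  -0.027]
1.28 [ 0.059  0.235 -0.056]
1.16 [ 0.057  0.227 -0.085]
1.04 [ 0.054  0.215 -0.112]
0.92 [ 0.051  0.2   -0.138]
0.8 [ 0.046  0.183 -0.162]
0.68 [ 0.041  0.163 -0.183]
0.56 [ 0.035  0.14  -0.202]
0.44 [ 0.029  0.116 -0.218]
0.32 [ 0.023  0.089 -0.231]
0.2 [ 0.016  0.062 -0.24 ]
```

Request:
{"op": "send_rows", "data": {"series": [[10, [0.058, 0.213, 0.112], [0, 0, 0]], [10, [0.057, 0.224, 0.091], [0, 0, 0]], [10, [0.059, 0.233, 0.062], [0, 0, 0]], [10, [0.06, 0.239, 0.033], [0, 0, 0]], [10, [0.061, 0.241, 0.003], [0, 0, 0]], [10, [0.061, 0.24, -0.027], [0, 0, 0]]]}}

```text
clock: 27.25
eef_pos: [513.3, -240.0, 266.4]
tool_rot: [3.138, 0.002, 1.321]
force: [3.3, -4.4, 4.1]
width: 22.8
gripper_force: 58.5
```

```bash
python3 arc.py 0.2 10
```

```text
27.25 [ 513.3 -240.   266.4] [ 3.3 -4.4  4.1] 22.76656842240743
th 1.416668929568114 r 123.83927955730589
1.3 [ 0.073  0.235 -0.051]
1.17 [ 0.058  0.23  -0.083]
1.05 [ 0.055  0.218 -0.111]
0.93 [ 0.052  0.204 -0.138]
0.81 [ 0.047  0.186 -0.162]
0.69 [ 0.042  0.166 -0.184]
0.57 [ 0.036  0.143 -0.204]
0.44 [ 0.03   0.118 -0.22 ]
0.32 [ 0.023  0.091 -0.233]
0.2 [ 0.016  0.063 -0.243]
```

Request:
{"op": "send_rows", "data": {"series": [[10, [0.06, 0.235, -0.051], [0, 0, 0]], [10, [0.058, 0.23, -0.083], [0, 0, 0]], [10, [0.055, 0.218, -0.111], [0, 0, 0]], [10, [0.052, 0.204, -0.138], [0, 0, 0]], [10, [0.047, 0.186, -0.162], [0, 0, 0]], [10, [0.042, 0.166, -0.184], [0, 0, 0]], [10, [0.036, 0.143, -0.204], [0, 0, 0]]]}}

```text
clock: 28.12
eef_pos: [534.6, -155.1, 209.3]
tool_rot: [3.139, -0.001, 1.323]
force: [5.0, -2.0, 5.8]
width: 22.7
gripper_force: 73.1
```

```bash
python3 arc.py 0.16 5
```

```text
28.125 [ 534.6 -155.1  209.3] [ 5.  -2.   5.8] 22.700145268098698
th 0.5498871258368955 r 124.98563030763871
0.47 [ 0.031  0.059 -0.149]
0.39 [ 0.017  0.066 -0.146]
0.32 [ 0.014  0.054 -0.151]
0.24 [ 0.011  0.043 -0.155]
0.16 [ 0.008  0.031 -0.158]
```

Request:
{"op": "send_rows", "data": {"series": [[10, [0.031, 0.059, -0.149], [0, 0, 0]], [10, [0.017, 0.066, -0.146], [0, 0, 0]], [10, [0.014, 0.054, -0.151], [0, 0, 0]], [10, [0.011, 0.043, -0.155], [0, 0, 0]], [10, [0.008, 0.031, -0.158], [0, 0, 0]], [10, [0, 0, 0], [0, 0, 0]]]}}

```text
clock: 28.88
eef_pos: [538.2, -140.1, 162.8]
tool_rot: [-3.141, -0.001, 1.32]
force: [4.0, -1.6, 1.7]
width: 23.1
gripper_force: 84.9
```

```bash
python3 arc.py 0.0 6
```

```text
28.875 [ 538.2 -140.1  162.8] [ 4.  -1.6  1.7] 23.097476174826813
th 0.15306894903279034 r 123.35109506716586
0.13 [ 0.022  0.013 -0.051]
0.1 [ 0.001  0.006 -0.052]
0.08 [ 0.001  0.005 -0.053]
0.05 [ 0.001  0.003 -0.053]
0.03 [ 0.     0.002 -0.053]
0.0 [ 0.     0.001 -0.053]
```

Request:
{"op": "send_rows", "data": {"series": [[10, [0.015, 0.01, -0.05], [0, 0, 0]], [10, [0, 0.005, -0.05], [0, 0, 0]], [10, [0, 0.004, -0.05], [0, 0, 0]], [10, [0, 0.003, -0.05], [0, 0, 0]], [10, [0, 0, 0], [0, 0, 0]]]}}

```text
clock: 29.5
eef_pos: [538.8, -139.2, 151.4]
tool_rot: [-3.14, -0.0, 1.323]
force: [0.4, -5.5, 1.7]
width: 22.7
gripper_force: 84.6
```

Request:
{"op": "send_rows", "data": {"series": [[10, [0, 0.003, -0.04], [0, 0, 0]], [10, [0, 0.002, -0.04], [0, 0, 0]], [10, [0, 0, -0.03], [0, 0, 0]], [10, [0, 0, 0], [0, 0, 0]]]}}

```text
clock: 30.0
eef_pos: [538.8, -138.8, 144.9]
tool_rot: [-3.14, -0.001, 1.321]
force: [-0.7, -4.9, 3.5]
width: 23.0
gripper_force: 84.3
```

```bash
python3 arc.py 0.0 2;python3 - <<'E'
from h import *
d,W=grab("side");hs=d["img"].astype(int); z=W[...,2]
g=(hs[...,1]>hs[...,0]+30)&(hs[...,1]>hs[...,2]+60)&(z>60)&(W[...,0]<640)
k,l,st,ce=cv2.connectedComponentsWithStats(g.astype(np.uint8))
for i in range(1,k):
    if st[i,4]>8: print("green",st[i],ce[i].round(1),np.nanmedian(W[l==i],0).round(1))
E
```

```text
30.0 [ 538.8 -138.8  144.9] [-0.7 -4.9  3.5] 22.9648457903366
th 0.007454208820487047 r 123.39904252359787
0.0 [ 0.017  0.006 -0.008]
0.0 [ 0.     0.    -0.008]
green [ 472    0   80   44 2069] [510.3  20.3] [   62.2 -1050.2   134.4]
green [344 144   9   8  43] [348.5 146.7] [ 538.7 -135.1  168. ]
green [336 155  10   7  33] [340.8 158.1] [551.1 -88.7 168.9]
```

```bash
python3 - <<'E'
from h import *
d=dict(np.load("side.npz"));W=cloud(d)
cv2.imwrite("pics/s4.png",cv2.resize(d["img"][110:220,300:420],None,fx=5,fy=5,interpolation=2)[...,::-1])
hs=d["img"].astype(int)
g=(hs[...,1]>hs[...,0]+30)&(hs[...,1]>hs[...,2]+60)
q=W[144:153,344:354][g[144:153,344:354]];print(np.nanpercentile(q,[5,25,50,75,95],axis=0).round(1))
E
```

```text
[[ 529.3 -142.5  162.5]
 [ 533.4 -137.5  165.4]
 [ 538.7 -135.1  168. ]
 [ 545.  -132.3  168.8]
 [ 550.3 -126.   177.3]]
```

View pics/s4.png

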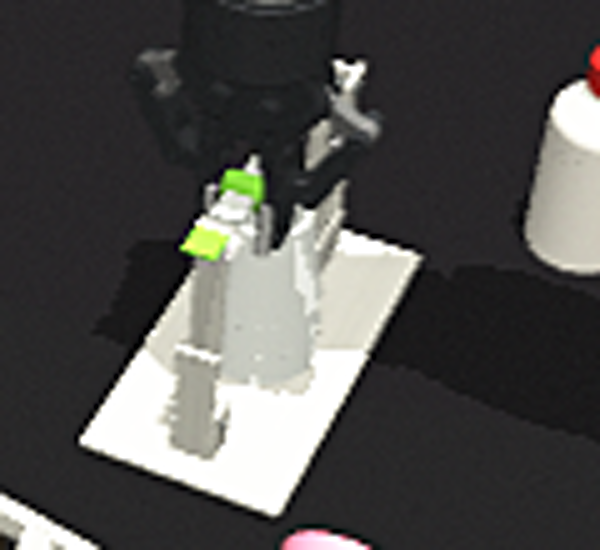

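The grip (crop (243,185)) sits at z≈161, so the bar is at θ≈0.1 on the catch hook and the pads have slid down its ends without snapping it. I'll open, rise, shut the fingers and press on top of the grip.

Request:
{"op": "send_rows", "data": {"series": [[50, [0, 0, 0], [0, 0, 0]], [50, [0, 0, 0], [0, 0, 0]], [50, [0.01, 0.005, 0], [0, 0, 0]], [50, [0, 0, 0.3], [0, 0, 0]], [50, [0, 0, 0.5], [0, 0, 0]], [50, [0, 0, 0.3], [0, 0, 0]], [0, [0, 0, 0], [0, 0, 0]], [0, [0, 0, 0], [0, 0, 0]]]}}

```text
clock: 31.05
eef_pos: [539.7, -137.5, 210.5]
tool_rot: [-3.14, -0.002, 1.323]
force: [-0.3, 0.1, -0.1]
width: 14.0
gripper_force: 0.0
```

Request:
{"op": "send_rows", "data": {"series": [[0, [0, 0, 0], [0, 0, 0]], [0, [0, 0, 0], [0, 0, 0]], [0, [0, 0, 0], [0, 0, 0]], [0, [0, 0, 0], [0, 0, 0]]]}}

```text
clock: 31.55
eef_pos: [540.2, -137.9, 211.2]
tool_rot: [3.142, -0.002, 1.322]
force: [0.1, 0.0, -0.7]
width: -0.1
gripper_force: 0.0
```

```bash
python3 go.py 539.7 -138.8 186 -14.2 0; python3 - <<'E'
from h import *
for n in("side","wrist","top"):
    d,W=grab(n);hs=d["img"].astype(int); z=W[...,2]
    g=(hs[...,1]>hs[...,0]+30)&(hs[...,1]>hs[...,2]+60)&(z>60)&(W[...,0]<640)&(W[...,1]>-400)
    k,l,st,ce=cv2.connectedComponentsWithStats(g.astype(np.uint8))
    for i in range(1,k):
        if st[i,4]>8: print(n,st[i],np.nanmedian(W[l==i],0).round(1),np.nanpercentile(W[l==i],95,0).round(1))
E
```

```text
t 31.55 pos [ 540.2 -137.9  211.2] q [ 0.28  0.54 -0.13  1.82  0.09  0.79 -0.14] F [ 0.1  0.  -0.7] w -0.1 gf 0.0
shift units [-0.008 -0.016 -0.42 ] turn units [-0.02  0.01  0.01]
side [344 144  11   9  51] [ 536.1 -135.7  166.3] [ 549.6 -129.9  170.6]
side [336 155  10   7  33] [551.3 -88.1 169. ] [559.3 -77.3 171.4]
wrist [302 135  29  31  87] [556.2 -78.9 169.7] [559.5 -76.1 170.9]
wrist [298 217  37  26 641] [ 537.6 -134.7  169.1] [ 548.2 -128.   171.1]
```

Request:
{"op": "send_rows", "data": {"series": [[0, [-0.008, -0.016, -0.15], [0, 0, 0]], [0, [0, 0, -0.15], [0, 0, 0]], [0, [0, 0, -0.05], [0, 0, 0]], [0, [0, 0, 0], [0, 0, 0]], [0, [0, 0, 0], [0, 0, 0]]]}}

```text
clock: 32.33
eef_pos: [539.9, -138.8, 190.4]
tool_rot: [3.141, -0.002, 1.323]
force: [1.0, -0.6, -0.4]
width: -0.1
gripper_force: 0.0
```

Request:
{"op": "send_rows", "data": {"series": [[0, [0, 0, -0.03], [0, 0, 0]], [0, [0, 0, -0.03], [0, 0, 0]], [0, [0, 0, 0], [0, 0, 0]]]}}

```text
clock: 32.7
eef_pos: [539.7, -138.8, 186.6]
tool_rot: [3.141, -0.002, 1.322]
force: [-0.5, -0.9, 0.3]
width: -0.0
gripper_force: 0.0
```

Request:
{"op": "send_rows", "data": {"series": [[0, [0, 0, -0.03], [0, 0, 0]], [0, [0, 0, -0.03], [0, 0, 0]], [0, [0, 0, 0], [0, 0, 0]]]}}

```text
clock: 33.08
eef_pos: [540.0, -138.5, 183.2]
tool_rot: [3.141, -0.002, 1.323]
force: [0.2, 1.7, 2.4]
width: 0.1
gripper_force: 1.0
```

Request:
{"op": "send_rows", "data": {"series": [[0, [0, 0, -0.03], [0, 0, 0]], [0, [0, 0, -0.03], [0, 0, 0]], [0, [0, 0, 0], [0, 0, 0]]]}}

```text
clock: 33.45
eef_pos: [540.1, -138.1, 179.6]
tool_rot: [3.141, -0.003, 1.323]
force: [-0.9, 3.0, 4.8]
width: -0.0
gripper_force: 2.0
```

Request:
{"op": "send_rows", "data": {"series": [[0, [0, 0, -0.03], [0, 0, 0]], [0, [0, 0, -0.03], [0, 0, 0]], [0, [0, 0, 0], [0, 0, 0]]]}}

```text
clock: 33.83
eef_pos: [539.5, -139.2, 175.5]
tool_rot: [-3.141, -0.001, 1.322]
force: [0.0, -0.5, 0.5]
width: -0.0
gripper_force: 0.1
```

Request:
{"op": "send_rows", "data": {"series": [[0, [0, 0, -0.03], [0, 0, 0]], [0, [0, 0, -0.03], [0, 0, 0]], [0, [0, 0, 0], [0, 0, 0]]]}}

```text
clock: 34.2
eef_pos: [539.6, -139.1, 172.1]
tool_rot: [-3.142, -0.001, 1.322]
force: [-0.2, -0.5, 0.8]
width: -0.1
gripper_force: 0.1
```

The force built up and then dropped, so it seems to have snapped; checking.

```bash
cat > chk.py <<'E'
from h import *
for n in("side","wrist"):
    d,W=grab(n);hs=d["img"].astype(int); z=W[...,2]
    g=(hs[...,1]>hs[...,0]+30)&(hs[...,1]>hs[...,2]+60)&(z>60)&(W[...,0]<640)&(W[...,1]>-400)
    k,l,st,ce=cv2.connectedComponentsWithStats(g.astype(np.uint8))
    for i in range(1,k):
        if st[i,4]>8: print(n,st[i],np.nanmedian(W[l==i],0).round(1),np.nanpercentile(W[l==i],95,0).round(1))
E
python3 chk.py
```

```text
side [343 149  11   8  39] [ 535.8 -132.9  150.3] [ 551.7 -128.   155.9]
side [336 155  10   7  33] [551.4 -88.8 168.9] [559.6 -78.1 170.9]
wrist [297 139  39  40 563] [550.1 -90.9 170.2] [558.9 -77.3 171.1]
wrist [328 155   4   5   9] [556.5 -86.6 170.2] [557.  -86.1 170.9]
wrist [296 227  42  18 369] [ 537.1 -130.7  151.8] [ 549.1 -126.9  161.1]
```

Grip dropped 16 mm to closed and the catch tab is back at rest. A gentle press confirms the hard stop, then I retreat.

Request:
{"op": "send_rows", "data": {"series": [[0, [0, 0, -0.02], [0, 0, 0]], [0, [0, 0, -0.015], [0, 0, 0]], [0, [0, 0, 0], [0, 0, 0]]]}}

```text
clock: 34.67
eef_pos: [539.8, -139.0, 171.7]
tool_rot: [3.141, -0.001, 1.322]
force: [-3.9, 0.6, 11.9]
width: 0.1
gripper_force: 6.0
```

Request:
{"op": "send_rows", "data": {"series": [[0, [0, 0, 0.2], [0, 0, 0]], [0, [0, 0, 0.5], [0, 0, 0]], [0, [0, 0, 0.8], [0, 0, 0]], [0, [0, 0, 0.8], [0, 0, 0]], [0, [-0.2, 0.2, 0.3], [0, 0, 0]], [0, [-0.6, 0.6, 0], [0, 0, 0]], [0, [-0.6, 0.6, 0], [0, 0, 0]], [0, [0, 0, 0], [0, 0, 0]]]}}

```text
clock: 35.67
eef_pos: [453.3, -52.2, 326.8]
tool_rot: [-3.141, -0.002, 1.327]
force: [0.3, 0.0, 0.8]
width: 0.0
gripper_force: 0.0
```

```bash
python3 chk.py; python3 - <<'E'
from h import *
d=dict(np.load("side.npz"))
cv2.imwrite("pics/s5.png",cv2.resize(d["img"][110:330,200:460],None,fx=2.7,fy=2.7,interpolation=2)[...,::-1])
E
```

```text
side [343 148  11   9  44] [ 535.5 -133.6  150.8] [ 551.6 -128.7  155.1]
side [338 155   8   7  33] [550.7 -88.5 168.9] [558.  -77.5 171. ]
wrist [404 186  19  18 283] [549.6 -85.5 170.1] [557.5 -77.7 171.2]
wrist [393 226  22  14 273] [ 535.5 -134.9  153.6] [ 547.3 -128.3  155.5]
```

View pics/s5.png

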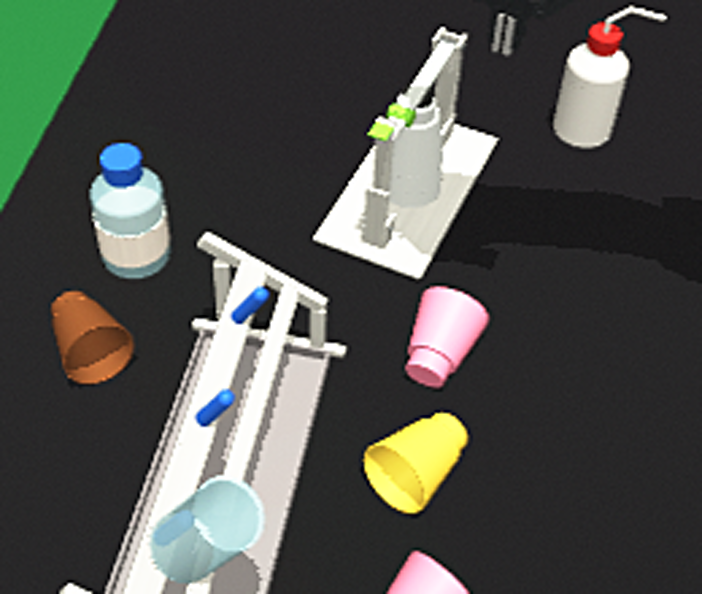

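The image shows the bar level over the stack, with the grip at (400,112) and the catch at (382,130). Both pegs are empty, the glass beaker is on its peg, and the bottles are untouched.

```bash
python3 -c "
from cell import ctrl
print(ctrl.finish_job())"
```

```text
the job is handed in; nothing more can be done
None
```

The job is done and handed in at about 36 s: both white beakers are nested fully home, the bar is closed with the catch snapped over it, and the glass beaker and bottles were left alone.

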